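# Tare the counter scale for the blue jar

### The job

Ribbon ends are going to be sold by weight in the blue jar, so tare the counter scale for it: stand the blue jar upright in the middle of the scale's round plate, setting it down gently, and with it standing there turn the black tare knob until the tip of the red pointer rests on the dial's wide blue zero mark. Leave the jar on the plate and the other goods where they are.

Things in the scene. Friction and masses are not known exactly. Their poses are not given: they have to be found in the camera images.
- jar: cobalt blue stoneware jar, open at the top: a straight cylinder 62 mm across, 110 mm tall, wall 5 mm, 0.3 to 0.52 kg (differs each time); origin at the centre of its underside, z up its axis. It starts upright on the table in one of three places: the blue one of three pot-like things (the others are a white canister with wooden lid and a terracotta pot)
- scale: mint green counter scale, fixed, 260 mm deep (x), 240 mm wide (y), origin at the centre of its underside, z up, front = its -x side. The front panel slopes up and back at 25 degrees from level (outward normal in this frame (-0.423, 0, 0.906)), with the dial on its left (+y) and the tare knob on its right (-y). Behind it a flat housing 103 mm high carries the raised weighing plate
- plate_top (a point): centre of the top of the round steel weighing plate: 124 mm across, 6 mm thick, no rim, 140 mm above the table when empty, 65 mm behind the scale's origin (+x of the scale). It is sprung and sinks straight down 1 mm per N (3 to 5 mm under the jar) without tilting
- platform (a joint): sink of the weighing plate in m: 0 when empty, grows as it is loaded, stop at 0.020. Sinking turns the white dial card anticlockwise (seen facing the panel), 0.175 rad per mm. Slamming or pressing the plate past 0.016 m (16 N) is mishandling
- knob_grip (a point): point on the axis of the black fluted tare knob at the height to grip it, in the scale's frame (-0.0476, -0.085, 0.1132), 29 mm out from the panel. The knob is a cylinder 42 mm across, 30 mm tall, on an 8 mm boss; its end is 9 mm beyond this point. z points out along its axis, the panel's normal; x and y turn with the knob. The dial's rim, 9.5 mm proud, begins 58 mm to the left of the axis
- tare_knob (a joint): angle of the tare knob in rad, growing clockwise seen facing the panel, travel -5 to 5; stays where it is left (friction 0.04 N m). It carries the red pointer round the same way, 0.4 rad of pointer per rad of knob. With the jar on, the zero mark stands up to 1.1 rad anticlockwise of the pointer, so turn the knob anticlockwise (falling values), up to 2.8 rad, in more than one grasp
- needle_tip (a point): tip of the red pointer, 50 mm from the dial's centre, under a clear lens; moved by the tare knob only. It starts pointing nearly straight up the slope, within 0.14 rad to either side
- dial_center (a point): centre of the dial, on the axis of card and pointer, in the plane of the pointer. The white card (116 mm across, 50 graduations of 7.2 degrees) turns with the load; the red pointer turns with the tare knob
- zero_mark (a point): point of the card's zero mark where the pointer's tip belongs, 50 mm from the dial's centre, in the plane of the pointer. The mark is a blue bar 6 mm wide, much wider than the other graduations. Straight up the slope with the plate empty; with the jar on, 0.5 to 1 rad anticlockwise of that; settles within half a second
- canister: white ceramic canister with wooden lid and knob, 68 mm across, 138 mm tall; leave alone; origin at the centre of its underside
- pot: small empty terracotta flower pot, 68 mm across, 90 mm tall; leave alone; origin at the centre of its underside
- goblet_red: ruby glass goblet, 70 mm across, 170 mm tall; leave alone; origin at the centre of its foot
- goblet_green: green glass goblet, 70 mm across, 170 mm tall; leave alone; origin at the centre of its foot
- goblet_blue: blue glass goblet, 70 mm across, 170 mm tall; leave alone; origin at the centre of its foot
- bear: white china bear, 80 mm across, 120 mm tall; leave alone; origin at the centre of its underside
- saucers: stack of blue and white saucers, 136 mm across, 40 mm high; leave alone; origin at the centre of its underside

How it is judged (in metres and radians):
On the way, in this order (a step that is already met when the one before it is completed fails the run):
1. the blue jar stands on the plate, let go (horizontal distance between jar and plate_top below 0.025 m and z of jar in the frame of plate_top between -0.004 and 0.006 m and angle between jar's own z axis and vertical below 0.08 rad and contact force between the fingers and jar below 0.1 N and linear speed of jar below 0.02 m/s), for 0.3 s.
2. the pointer is brought to the zero mark with the jar on the plate (all of step 1 and distance between needle_tip and zero_mark below 0.003 m), for 0.2 s.
At the end, for the whole second after the job is handed in: The blue jar stands upright (within 0.08 rad) and at rest on the plate, its centre within 25 mm of the plate's centre, let go of, and the red pointer's tip is within 3 mm of the zero mark's point (half the mark's width) (all of step 2 and angular speed of jar below 0.1 rad/s); the robot touches nothing.
It fails at once if a goblet is disturbed (moved more than 30 mm or tipped) (distance of any of goblet_red, goblet_green, goblet_blue from where it was at the start of the episode above 0.03 m or angle between any of goblet_red, goblet_green, goblet_blue's own z axis and vertical above 0.35 rad).
It fails at once if the canister or the pot is disturbed (moved more than 30 mm or tipped) (distance of any of canister, pot from where it was at the start of the episode above 0.03 m or angle between any of canister, pot's own z axis and vertical above 0.35 rad).
It fails at once if the bear or the saucers is disturbed (moved more than 30 mm or tipped) (distance of any of bear, saucers from where it was at the start of the episode above 0.03 m or angle between any of bear, saucers's own z axis and vertical above 0.35 rad).
It fails at once if the jar is tipped over (angle between jar's own z axis and vertical above 0.6 rad).
It fails at once if the plate is slammed or pressed down past 16 mm (value of joint platform above 0.016 m).
It also fails if it takes over 72 s, if anything falls off the work surface, if the arm or the gripper's body presses on something with over 40 N, if the wrist force passes 120 N, or if a joint passes its speed limit or range.

### The arm

A 6-joint arm with a two-finger parallel gripper is mounted at the origin on the work surface. World frame = base frame: x ahead of the robot, y to its left, z up, the work surface at z = 0. Lengths are in m, angles in degrees, forces in N, time in s.
With the tool pointing down it reaches from about 0.4 to 0.825 m from the base axis. Payload 7 kg.
Tool frame: the origin (TCP) lies midway between the tips of the shut fingers; the grasp point (between the pads) lies 19 mm behind it; z points along the fingers, y is the line along which they close (so a half turn about z gives the same grasp; the last joint's range is limited). The gripper opens to 88 mm and grips with 3 to 60 N. Pads are 19 mm wide; open, the fingers measure 130 mm over their backs; the gripper's body (78 mm by 193 mm) begins 47 mm behind the grasp point.
Start: joints at [-48.008, 20.546, 0.682, 0, -70.136, -16.507], TCP at [0.29, -0.609, 0.227] pointing down, gripper open.
Joint ranges: [-176.03, 176.03], [-82.01, 121.73], [-58.28, 71.71], [-173.87, 95.51], [-174.79, -0.11], [-173.66, 173.66]. Speed limits (degrees/s): [136.94, 136.94, 172.46, 180, 180, 180].

### API

Orientations are given as [roll, pitch, yaw] about the fixed x, y, z axes, in that order (R = Rz(yaw) Ry(pitch) Rx(roll)).
In Python, from plant import get_state, optics, order gives the robot as it stands. The module is installed in compiled form; this text tells all that it offers.
- The arm moves only by the tool send_rows, never from a script. Its argument "moves" is a list of rows, each an object with "slide": the shift along the tool's x, y, z as a fraction of full scale, a list of three; "turn": the turn about the tool's z as a fraction of full scale; "gripper": the opening, from 0 (shut) to 1 (fully open). A call has exactly 5 rows; each row is the pose to reach, as a shift and turn from the pose commanded when the call began, along the tool's axes at that moment; what a row does not reach only later rows make up. Full scale, the value 1, is 150 mm for a shift and 90 degrees for a turn. A row lasts 1/12 s, in which the tool goes at most 41.7 mm and 7.16 degrees, less where a joint would pass 70% of its speed; a pose out of reach is approached as far as the arm can. A call with a number of a shift or a turn outside -1 to 1 is refused whole. A call with a gripper value outside its range is refused whole. The fingers move at their own pace and stop on an object; "newtons" is the grip in N (left out, the last holds). Time passes only in rows, so rows that repeat a pose let the fingers close, or fill a call up. It gives the time, the measured TCP pose, the force, the opening and the grip force at its end, in the units of the state.
- get_state(): the state, without advancing time (a new reading comes with each control period).
- optics.capture(name): name is "side" or "top" or "wrist"; returns a dict with "img" (400x640x3 uint8, red, green, blue), "intrinsics" (3x3 intrinsics, pixels), "dist" ([k1, k2, p1, p2, k3] as OpenCV has them; the pictures are not rectified), "origin" and "attitude" of the camera in the world. Camera axes: x right, y down, z forward; pixel columns grow to the right and rows downward; lengths in m; the calibration is good to about 2 mm. A picture is of the moment at which its call begins. There is no depth.
- order.close_job(): hands the job in; it is judged then, once.
Trained networks look in the newest picture that a camera, given by its name, has taken for a name from the list of things; names that differ only in an ending like _2 or _b are one class to them, and where a whole thing is asked for, a point or a joint stands for the part that bears it (a point fixed in the world has none). Each returns a list of dicts, best first, with "p" (0 to 1); they miss things now and then, are a little off and sometimes report something else, mostly with a low value. They report only what shows in the picture. A call takes as long as a camera call.
- optics.look_for(camera, name): "location" ([x, y, z] in m, in world coordinates, good to about 4 mm: the middle of the surface that is visible of it).
The state is a dict: "time_s": time; "joints": joint angles; "qd": joint speeds; "joint_torque": joint torques, N m; "tcp_pos": TCP position; "eef_rot": TCP orientation; "contact_force": force on the tool from outside, world axes, zero at the start; "moment": the same for the moment, N m; "gripper_width": finger opening in m; "gripper_force": force on a finger pad.
Only numpy, scipy, OpenCV 4.12 (cv2) and the standard library are available. Lean on these libraries where they do the work, as an engineer would, in place of code of your own. Each camera call takes 0.05 s, during which the arm holds its last target. There are 200 camera calls.

## Working session

There is one attempt and no reset: what is moved stays moved. The work goes in short steps, Python scripts to look and compute and a tool call to move; the robot and the scene stay as the last step left them, time stands still between calls to the robot, and variables do not carry over. Pictures are saved under pics/ and viewed, at most 10 in all, crops included, and the job is handed in when it is done.

Besides the shell and the picture viewer there is one more tool, called by a JSON object that holds its "op" and its "data". send_rows: Moves the arm, as the interface text tells. Shift numbers are shares of 150 mm and turn numbers shares of 90 degrees, none past 1 either way. Its arguments: {"type":"object","properties":{"moves":{"type":"array"},"newtons":{"type":"number"}},"required":["moves"]}

```bash
mkdir -p pics; cat > h.py <<'E'
import numpy as np, cv2
from scipy.spatial.transform import Rotation as Ro
from plant import get_state, optics, order
E
python3 - <<'E'
from h import *
s=get_state(); print(s)
for c in ("side","top"):
    d=optics.capture(c); cv2.imwrite(f"pics/{c}0.png",d["img"][:,:,::-1]); 
    print(c,np.round(d["intrinsics"],1).tolist(),d["dist"],d["origin"],np.round(d["attitude"],4).tolist())
    for n in ("jar","scale","plate_top","knob_grip","dial_center","needle_tip","zero_mark","canister","pot","goblet_red","goblet_green","goblet_blue","bear","saucers"):
        print(n,[(np.round(r["location"],3).tolist(),round(r["p"],2)) for r in optics.look_for(c,n)[:2]])
print(get_state()["time_s"])
E
```

```text
{'time_s': 0.0, 'joints': array([-4.80082154e+01,  2.05909832e+01,  6.33256673e-01, -2.03425735e-02,
       -7.01377939e+01, -1.65072572e+01]), 'qd': array([ 0.13479586, -0.07543737,  0.03889153,  0.03999351,  0.06469357,
       -0.09846017]), 'joint_torque': array([ 4.31809076e-05, -5.82713163e+01,  2.93057388e+01,  6.99725837e+00,
        6.95041599e-03, -1.42190734e-04]), 'tcp_pos': array([ 0.29018753, -0.6088764 ,  0.22562319]), 'eef_rot': array([ 1.79902983e+02, -8.80836890e-03, -1.54522393e+02]), 'contact_force': array([-0.26534395, -0.63639599,  0.31687745]), 'moment': array([-0.03198154,  0.06610442, -0.04724037]), 'gripper_force': 0.0, 'gripper_width': 0.08783077651236498}
side [[373.6, 0.0, 318.4], [0.0, 373.6, 203.7], [0.0, 0.0, 1.0]] [-0.03419167  0.          0.          0.          0.        ] [0.33065446 0.99794092 0.95358951] [-128.734, -0.455, -169.8153]
jar []
scale [([0.602, -0.012, 0.084], 0.97), ([0.555, -0.341, 0.071], 0.32)]
plate_top [([0.665, -0.074, 0.14], 0.73)]
knob_grip []
dial_center [([0.6, -0.013, 0.089], 0.85)]
needle_tip [([0.602, -0.019, 0.087], 0.51
[... 498 characters left out ...]
  0.          0.          0.          0.        ] [ 0.43677976 -0.00645335  1.57405839] [-176.4359, -0.733, -90.0372]
jar [([0.557, -0.371, 0.064], 0.92)]
scale [([0.6, -0.067, 0.101], 0.77)]
plate_top [([0.669, -0.075, 0.144], 0.56)]
knob_grip [([0.541, -0.143, 0.121], 0.63)]
dial_center [([0.604, -0.062, 0.104], 0.68)]
needle_tip []
zero_mark [([0.549, -0.017, 0.08], 0.92), ([0.601, -0.065, 0.102], 0.62)]
canister [([0.485, 0.358, 0.123], 0.7)]
pot [([0.444, -0.316, 0.06], 0.74)]
goblet_red [([0.317, 0.288, 0.173], 0.63)]
goblet_green [([0.498, -0.502, 0.161], 0.89)]
goblet_blue [([0.704, 0.328, 0.17], 0.87)]
bear [([0.702, -0.302, 0.069], 0.85)]
saucers [([0.651, 0.455, 0.034], 0.65)]
1.5
```

View pics/top0.png

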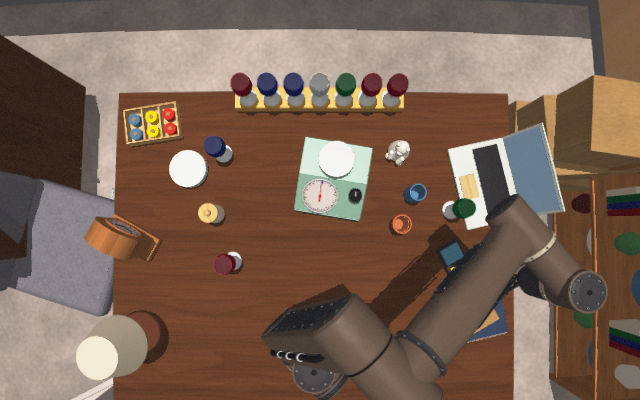

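View pics/side0.png

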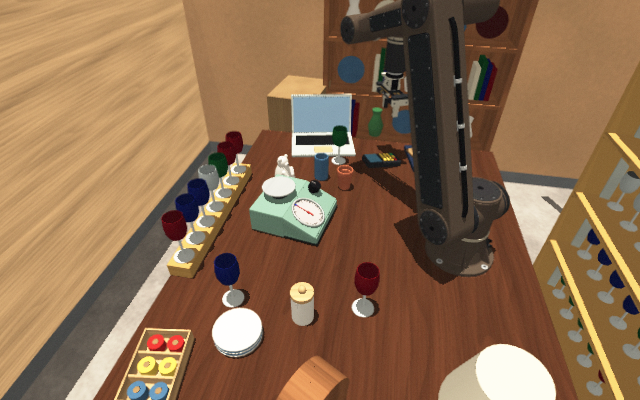

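Top: jar at (415,192), pot (401,224), bear (398,152), green goblet (463,208); scale turned about -9°, with plate at (337,158), knob (355,196) and dial (321,195). Side: jar at (321,167), knob (314,186), plate (279,188).

```bash
cat >> h.py <<'E'
from scipy.optimize import least_squares
def proj(d,P):
    R=Ro.from_euler('xyz',d["attitude"],degrees=True).as_matrix().T
    return cv2.projectPoints(np.asarray(P,float).reshape(-1,3),cv2.Rodrigues(R)[0],-R@np.asarray(d["origin"]),d["intrinsics"],d["dist"])[0][:,0]
def bbox(mask,c,r):
    n,l,st,ce=cv2.connectedComponentsWithStats(mask.astype(np.uint8))
    best=min(range(1,n),key=lambda i:np.hypot(*(ce[i]-c)) if st[i,4]>25 else 1e9)
    x,y,w,h,a=st[best]; return np.array([x-.5,y-.5,x+w-.5,y+h-.5]),a
def bb(p): return np.r_[p.min(0),p.max(0)]
def hsv(d): return cv2.cvtColor(d["img"],cv2.COLOR_RGB2HSV).astype(int)
a=np.linspace(0,2*np.pi,73)
def cyl(r,h): return np.vstack([np.c_[r*np.cos(a),r*np.sin(a),0*a+z] for z in (0,h)])
def scaleR(yaw): return Ro.from_euler('z',yaw,degrees=True).as_matrix()
nz=np.array([-np.sin(np.radians(25)),0,np.cos(np.radians(25))])
KG=np.array([-.0476,-.085,.1132])
B=np.c_[[np.cos(np.radians(25)),0,np.sin(np.radians(25))],[0,1,0],nz]
KN=(cyl(.021,.030)-[0,0,.021])@B.T+KG   # knob in the scale frame
E
python3 - <<'E'
from h import *
D={c:optics.capture(c) for c in("side","top")}
C={"side":dict(jar=(321,167),knob=(314,186),plate=(279,188)),"top":dict(jar=(415,192),knob=(355,196),plate=(337,158))}
M={}
for c,d in D.items():
    H=hsv(d); h,s,v=H[...,0],H[...,1],H[...,2]
    for n,m in dict(jar=(h>95)&(h<125)&(s>110),knob=v<60,plate=(s<22)&(v>120)).items():
        M[c,n]=bbox(m,C[c][n],20); print(c,n,M[c,n])
def fit(n,pts,x0):
    f=lambda x:np.r_[tuple(bb(proj(D[c],pts(x)))-M[c,n][0] for c in D)]
    r=least_squares(f,x0,loss='soft_l1'); print(n,np.round(r.x,4),np.round(f(r.x),1))
fit("jar",lambda x:cyl(.031,.11)+x,[.557,-.371,0])
fit("plate",lambda x:(cyl(.062,.006)-[0,0,.006])+x,[.667,-.0745,.14])
fit("knob",lambda x:KN@scaleR(-9).T-scaleR(-9)@KG+x,[.54,-.143,.113])
E
```

```text
side jar (array([314.5, 153.5, 327.5, 179.5]), np.int32(275))
side knob (array([307.5, 179.5, 320.5, 192.5]), np.int32(116))
side plate (array([261.5, 175.5, 294.5, 196.5]), np.int32(531))
top jar (array([404.5, 183.5, 425.5, 201.5]), np.int32(204))
top knob (array([348.5, 188.5, 360.5, 201.5]), np.int32(115))
top plate (array([300.5, 139.5, 355.5, 176.5]), np.int32(1506))
jar [ 0.558 -0.365 -0.003] [-0.9 -0.9  0.5  1.9 -1.2 -0.6  1.9  1. ]
plate [ 0.668  -0.0712  0.1491] [-0.8 -0.2  0.1  0.  15.7  0.4 -2.5  0.1]
knob [ 0.5434 -0.1406  0.1163] [-0.2 -0.2 -0.   0.2 -0.2 -0.6  0.2  0.9]
```

```bash
cat >> h.py <<'E'
def go(x,y,z,yaw=None):
    s=get_state(); R=Ro.from_euler('xyz',s["eef_rot"],degrees=True).as_matrix()
    t=R.T@(np.array([x,y,z])-s["tcp_pos"])/.15
    w=0 if yaw is None else -((yaw-s["eef_rot"][2]+180)%360-180)/90
    print("slide",np.round(t,3),"turn",round(w,3),"tcp",np.round(s["tcp_pos"],4),"rpy",np.round(s["eef_rot"],1),"t",s["time_s"])
E
python3 -c "
from h import *
go(.558,-.367,.226,-101)"
```

```text
slide [-2.306  0.691  0.004] turn -0.595 tcp [ 0.2904 -0.6093  0.2266] rpy [-180.    -0.  -154.5] t 1.6
```

{"op": "send_rows", "data": {"moves": [{"slide": [-0.2, 0.05, 0], "turn": -0.06, "gripper": 1}, {"slide": [-0.4, 0.11, 0], "turn": -0.12, "gripper": 1}, {"slide": [-0.6, 0.17, 0], "turn": -0.18, "gripper": 1}, {"slide": [-0.8, 0.23, 0], "turn": -0.24, "gripper": 1}, {"slide": [-1.0, 0.3, 0], "turn": -0.3, "gripper": 1}]}}

```text
time_s: 2.02
tcp_pos: [0.4074, -0.5033, 0.2266]
eef_rot: [-180.0, -0.0, -127.3]
contact_force: [-0.1, -0.7, 0.2]
gripper_width: 0.0874
gripper_force: 0.0
```

```bash
python3 -c "
from h import *
go(.558,-.367,.226,-101)"
```

```text
slide [-1.331 -0.249  0.004] turn -0.292 tcp [ 0.4074 -0.5033  0.2266] rpy [-180.    -0.  -127.3] t 2.0167
```

{"op": "send_rows", "data": {"moves": [{"slide": [-0.2, -0.05, 0], "turn": -0.06, "gripper": 1}, {"slide": [-0.4, -0.1, 0], "turn": -0.12, "gripper": 1}, {"slide": [-0.6, -0.15, 0], "turn": -0.18, "gripper": 1}, {"slide": [-0.8, -0.2, 0], "turn": -0.24, "gripper": 1}, {"slide": [-1.0, -0.25, 0], "turn": -0.29, "gripper": 1}]}}

```text
time_s: 2.43
tcp_pos: [0.5286, -0.4069, 0.2268]
eef_rot: [-180.0, -0.0, -101.1]
contact_force: [0.4, -0.5, -0.3]
gripper_width: 0.0878
gripper_force: 0.0
```

```bash
python3 -c "
from h import *
go(.558,-.367,.226,-101)
d=optics.capture('wrist'); cv2.imwrite('pics/w1.png',d['img'][:,:,::-1]); print(d['origin'],d['attitude'],proj(d,cyl(.031,.11)+[.558,-.367,0])[[73,91,109,127]].round().tolist())
print(optics.look_for('wrist','jar'))
"
```

```text
slide [-0.299 -0.141  0.005] turn -0.001 tcp [ 0.5286 -0.4069  0.2268] rpy [-180.    -0.  -101.1] t 2.4333
[ 0.51352166 -0.48687891  0.38562472] [1.62597924e+02 2.13854611e-02 1.68911739e+02] [[272.0, 243.0], [306.0, 263.0], [329.0, 233.0], [294.0, 211.0]]
[{'location': [0.5626, -0.358, 0.081], 'p': 0.68}]
```

View pics/w1.png

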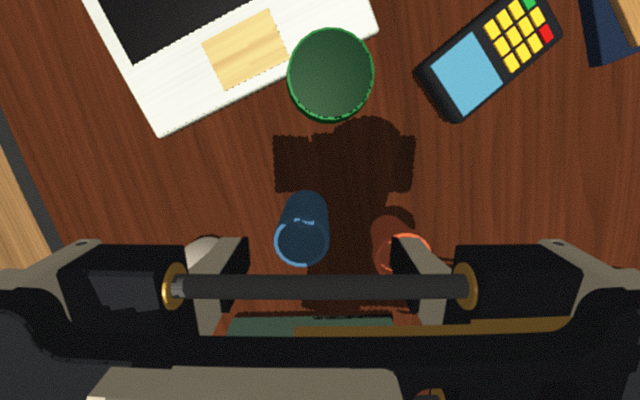

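The wrist view shows the jar rim centred at (302,243), about 5 px from my prediction, so I take the jar at (0.557,-0.364). The pot at (400,250) and the goblet at (330,75) are clear of the fingers.

{"op": "send_rows", "data": {"moves": [{"slide": [-0.15, -0.06, 0], "turn": 0, "gripper": 1}, {"slide": [-0.31, -0.13, 0], "turn": 0, "gripper": 1}, {"slide": [-0.31, -0.13, 0.2], "turn": 0, "gripper": 1}, {"slide": [-0.31, -0.13, 0.4], "turn": 0, "gripper": 1}, {"slide": [-0.31, -0.13, 0.5], "turn": 0, "gripper": 1}]}}

```text
time_s: 2.95
tcp_pos: [0.5546, -0.365, 0.1483]
eef_rot: [179.8, 0.1, -101.4]
contact_force: [-0.9, -0.3, -1.3]
gripper_width: 0.0879
gripper_force: 0.0
```

```bash
python3 -c "
from h import *
go(.557,-.364,.07,-101)"
```

```text
slide [-0.009 -0.016  0.522] turn -0.005 tcp [ 0.5546 -0.365   0.1483] rpy [ 1.798e+02  1.000e-01 -1.014e+02] t 2.95
```

{"op": "send_rows", "data": {"moves": [{"slide": [-0.01, -0.015, 0.13], "turn": 0, "gripper": 1}, {"slide": [-0.01, -0.015, 0.26], "turn": 0, "gripper": 1}, {"slide": [-0.01, -0.015, 0.4], "turn": 0, "gripper": 1}, {"slide": [-0.01, -0.015, 0.52], "turn": 0, "gripper": 1}, {"slide": [-0.01, -0.015, 0.52], "turn": 0, "gripper": 1}]}}

```text
time_s: 3.37
tcp_pos: [0.5558, -0.3644, 0.0694]
eef_rot: [179.6, 0.1, -101.5]
contact_force: [-1.2, 0.7, 0.0]
gripper_width: 0.0878
gripper_force: 0.0
```

{"op": "send_rows", "data": {"newtons": 20, "moves": [{"slide": [0, 0, 0], "turn": 0, "gripper": 0.5}, {"slide": [0, 0, 0], "turn": 0, "gripper": 0.5}, {"slide": [0, 0, 0], "turn": 0, "gripper": 0.5}, {"slide": [0, 0, 0], "turn": 0, "gripper": 0.5}, {"slide": [0, 0, 0], "turn": 0, "gripper": 0.5}]}}

```text
time_s: 3.78
tcp_pos: [0.5583, -0.3654, 0.0748]
eef_rot: [-180.0, -0.0, -101.4]
contact_force: [-3.2, 0.9, 5.7]
gripper_width: 0.0611
gripper_force: 20.0
```

{"op": "send_rows", "data": {"newtons": 25, "moves": [{"slide": [0, 0, -0.1], "turn": 0, "gripper": 0.5}, {"slide": [0, 0, -0.3], "turn": 0, "gripper": 0.5}, {"slide": [0, 0, -0.5], "turn": 0, "gripper": 0.5}, {"slide": [0, 0, -0.75], "turn": 0, "gripper": 0.5}, {"slide": [0, 0, -1], "turn": 0, "gripper": 0.5}]}}

```text
time_s: 4.2
tcp_pos: [0.5573, -0.3646, 0.2239]
eef_rot: [179.9, 0.1, -101.4]
contact_force: [1.6, -0.4, -4.9]
gripper_width: 0.0606
gripper_force: 24.9
```

{"op": "send_rows", "data": {"moves": [{"slide": [0, 0, -0.2], "turn": 0, "gripper": 0.5}, {"slide": [0, 0, -0.4], "turn": 0, "gripper": 0.5}, {"slide": [0, 0, -0.45], "turn": 0, "gripper": 0.5}, {"slide": [0, 0, -0.45], "turn": 0, "gripper": 0.5}, {"slide": [0, 0, -0.45], "turn": 0, "gripper": 0.5}]}}

```text
time_s: 4.62
tcp_pos: [0.5578, -0.3646, 0.2895]
eef_rot: [179.9, 0.1, -101.4]
contact_force: [0.4, 0.8, -5.7]
gripper_width: 0.0608
gripper_force: 24.9
```

```bash
python3 -c "
from h import *
s=get_state();print(s['contact_force'],s['gripper_width'],s['gripper_force'])
go(.667,-.074,.285,-99)"
```

```text
[ 0.42978147  0.7810075  -5.68237439] 0.060779782550082935 24.934724997729063
slide [-2.043 -0.329  0.033] turn -0.027 tcp [ 0.5578 -0.3646  0.2895] rpy [ 1.799e+02  1.000e-01 -1.014e+02] t 4.6167
```

{"op": "send_rows", "data": {"moves": [{"slide": [-0.15, -0.02, 0], "turn": 0, "gripper": 0.5}, {"slide": [-0.35, -0.05, 0], "turn": 0, "gripper": 0.5}, {"slide": [-0.6, -0.1, 0], "turn": 0, "gripper": 0.5}, {"slide": [-0.8, -0.13, 0], "turn": 0, "gripper": 0.5}, {"slide": [-1, -0.16, 0], "turn": 0, "gripper": 0.5}]}}

```text
time_s: 5.03
tcp_pos: [0.6107, -0.221, 0.2875]
eef_rot: [179.7, 0.0, -101.4]
contact_force: [1.2, -0.8, -5.2]
gripper_width: 0.0609
gripper_force: 24.9
```

{"op": "send_rows", "data": {"moves": [{"slide": [-0.2, -0.03, 0], "turn": 0, "gripper": 0.5}, {"slide": [-0.4, -0.06, 0], "turn": 0, "gripper": 0.5}, {"slide": [-0.6, -0.1, 0], "turn": 0, "gripper": 0.5}, {"slide": [-0.8, -0.13, 0], "turn": 0, "gripper": 0.5}, {"slide": [-0.98, -0.16, 0], "turn": 0, "gripper": 0.5}]}}

```text
time_s: 5.45
tcp_pos: [0.6633, -0.0816, 0.2874]
eef_rot: [179.7, -0.0, -101.4]
contact_force: [-0.2, 0.2, -4.1]
gripper_width: 0.0611
gripper_force: 24.9
```

```bash
python3 - <<'E'
from h import *
D={c:optics.capture(c) for c in("side","top")}
for c,d in D.items():
    print(c,[(n,r["location"],r["p"]) for n in("jar","plate_top") for r in optics.look_for(c,n)[:1]])
cv2.imwrite('pics/s2.png',cv2.resize(D['side']['img'][110:260,200:400,::-1],None,fx=3,fy=3,interpolation=2))
d=D['side']; s=get_state(); p=s['tcp_pos']
print("jar pred",bb(proj(d,cyl(.031,.11)+p-[0,0,.0725])),"plate pred",bb(proj(d,cyl(.062,.006)+[.667,-.074,.134])))
h,s_,v=np.moveaxis(hsv(d),2,0); print(bbox((h>95)&(h<125)&(s_>110),(290,160),20))
go(.667,-.074,.285)
E
```

```text
side [('jar', [0.6578, -0.0554, 0.2832], 0.7), ('plate_top', [0.6651, -0.0787, 0.1407], 0.55)]
top [('plate_top', [0.6716, -0.0309, 0.1426], 0.61)]
jar pred [267.70586684 136.1315219  287.40396363 172.55583973] plate pred [261.36385216 176.9239702  295.12618616 198.09301417]
(array([268.5, 138.5, 286.5, 172.5]), np.int32(397))
slide [-0.07  -0.011  0.027] turn 0 tcp [ 0.6633 -0.084   0.289 ] rpy [ 1.798e+02 -1.000e-01 -1.014e+02] t 5.75
```

View pics/s2.png

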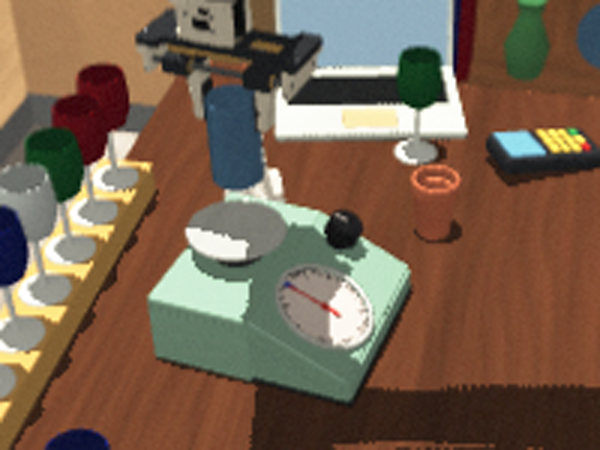

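The jar hangs upright over the plate (plate at crop (237,233)), matching my prediction within 2 px. Next I lower it slowly.

{"op": "send_rows", "data": {"moves": [{"slide": [-0.03, -0.01, 0], "turn": 0, "gripper": 0.5}, {"slide": [-0.05, -0.01, 0.1], "turn": 0, "gripper": 0.5}, {"slide": [-0.05, -0.01, 0.2], "turn": 0, "gripper": 0.5}, {"slide": [-0.05, -0.01, 0.3], "turn": 0, "gripper": 0.5}, {"slide": [-0.05, -0.01, 0.38], "turn": 0, "gripper": 0.5}]}}

```text
time_s: 6.17
tcp_pos: [0.6666, -0.0772, 0.2327]
eef_rot: [179.9, 0.0, -101.5]
contact_force: [-0.5, -0.7, -6.0]
gripper_width: 0.0608
gripper_force: 25.0
```

{"op": "send_rows", "data": {"moves": [{"slide": [0, 0, 0], "turn": 0, "gripper": 0.5}, {"slide": [0, 0, 0.02], "turn": 0, "gripper": 0.5}, {"slide": [0, 0, 0.03], "turn": 0, "gripper": 0.5}, {"slide": [0, 0, 0.04], "turn": 0, "gripper": 0.5}, {"slide": [0, 0, 0.04], "turn": 0, "gripper": 0.5}]}}

```text
time_s: 6.58
tcp_pos: [0.6674, -0.0766, 0.2286]
eef_rot: [-180.0, 0.0, -101.4]
contact_force: [-0.2, 0.1, -5.4]
gripper_width: 0.0607
gripper_force: 25.0
```

```bash
python3 - <<'E'
from h import *
go(.667,-.076,.21); z=[]
for i in range(4): z.append(get_state()['contact_force'][2]); d=optics.capture('side')
print(z); h,s_,v=np.moveaxis(hsv(d),2,0); print(bbox((h>95)&(h<125)&(s_>110),(280,180),20),bb(proj(d,cyl(.031,.11)+get_state()['tcp_pos']-[0,0,.071])))
E
```

```text
slide [-0.004  0.003  0.124] turn 0 tcp [ 0.6674 -0.0766  0.2286] rpy [-180.     0.  -101.4] t 6.5833
[np.float64(-5.441035387355307), np.float64(-5.603365672693187), np.float64(-5.008329252502534), np.float64(-5.426317738514558)]
(array([267.5, 154.5, 285.5, 186.5]), np.int32(369)) [267.27176112 151.84702685 286.54983752 187.20574584]
```

{"op": "send_rows", "data": {"moves": [{"slide": [0, 0, 0.016], "turn": 0, "gripper": 0.5}, {"slide": [0, 0, 0.032], "turn": 0, "gripper": 0.5}, {"slide": [0, 0, 0.048], "turn": 0, "gripper": 0.5}, {"slide": [0, 0, 0.064], "turn": 0, "gripper": 0.5}, {"slide": [0, 0, 0.08], "turn": 0, "gripper": 0.5}]}}

```text
time_s: 7.2
tcp_pos: [0.6671, -0.0766, 0.2156]
eef_rot: [180.0, -0.0, -101.4]
contact_force: [-0.4, -0.1, -4.8]
gripper_width: 0.0605
gripper_force: 25.0
```

{"op": "send_rows", "data": {"moves": [{"slide": [0, 0, 0.007], "turn": 0, "gripper": 0.5}, {"slide": [0, 0, 0.014], "turn": 0, "gripper": 0.5}, {"slide": [0, 0, 0.02], "turn": 0, "gripper": 0.5}, {"slide": [0, 0, 0.027], "turn": 0, "gripper": 0.5}, {"slide": [0, 0, 0.027], "turn": 0, "gripper": 0.5}]}}

```text
time_s: 7.62
tcp_pos: [0.6671, -0.0766, 0.2122]
eef_rot: [-180.0, 0.0, -101.4]
contact_force: [-1.7, 1.0, -2.8]
gripper_width: 0.0606
gripper_force: 25.0
```

Contact is beginning (force rising); I lower about 3 mm more.

{"op": "send_rows", "data": {"moves": [{"slide": [0, 0, 0.005], "turn": 0, "gripper": 0.5}, {"slide": [0, 0, 0.01], "turn": 0, "gripper": 0.5}, {"slide": [0, 0, 0.015], "turn": 0, "gripper": 0.5}, {"slide": [0, 0, 0.015], "turn": 0, "gripper": 0.5}, {"slide": [0, 0, 0.015], "turn": 0, "gripper": 0.5}]}}

```text
time_s: 8.03
tcp_pos: [0.6672, -0.0766, 0.21]
eef_rot: [-180.0, 0.0, -101.4]
contact_force: [-2.2, 0.9, 0.3]
gripper_width: 0.061
gripper_force: 25.0
```

{"op": "send_rows", "data": {"newtons": 5, "moves": [{"slide": [0, 0, 0], "turn": 0, "gripper": 0.7}, {"slide": [0, 0, 0], "turn": 0, "gripper": 0.73}, {"slide": [0, 0, 0], "turn": 0, "gripper": 0.8}, {"slide": [0, 0, 0], "turn": 0, "gripper": 0.9}, {"slide": [0, 0, 0], "turn": 0, "gripper": 1}]}}

```text
time_s: 8.45
tcp_pos: [0.6676, -0.0767, 0.2101]
eef_rot: [-179.9, 0.0, -101.4]
contact_force: [-0.4, -0.4, 0.9]
gripper_width: 0.078
gripper_force: 0.0
```

{"op": "send_rows", "data": {"moves": [{"slide": [0, 0, -0.05], "turn": 0, "gripper": 1}, {"slide": [0, 0, -0.2], "turn": 0, "gripper": 1}, {"slide": [0, 0, -0.4], "turn": 0, "gripper": 1}, {"slide": [0, 0, -0.6], "turn": 0, "gripper": 1}, {"slide": [0, 0, -0.8], "turn": 0, "gripper": 1}]}}

```text
time_s: 8.87
tcp_pos: [0.6671, -0.0768, 0.3319]
eef_rot: [-180.0, -0.0, -101.4]
contact_force: [0.9, -0.1, 0.6]
gripper_width: 0.0878
gripper_force: 0.0
```

```bash
python3 - <<'E'
from h import *
D={c:optics.capture(c) for c in("side","top","wrist")}
d=D['side'];h,s_,v=np.moveaxis(hsv(d),2,0); print(bbox((h>95)&(h<125)&(s_>110),(280,180),20),bb(proj(d,cyl(.031,.11)+[.667,-.076,.136])))
s=d['img'][150:270,240:360]; 
w=D['wrist']['img']
cv2.imwrite('pics/c3.png',np.vstack([cv2.resize(s,(400,400),interpolation=2)[:,:,::-1]]))
for c in D: print(c,[(n,np.round(r["location"],4).tolist(),round(r["p"],2)) for n in("jar","knob_grip","dial_center","needle_tip","zero_mark") for r in optics.look_for(c,n)[:1]])
go(.54,-.142,.28,-9); print(get_state()['joints'].round(1))
E
```

```text
(array([268.5, 158.5, 285.5, 191.5]), np.int32(391)) [267.78730133 157.14405014 286.86145807 192.09263451]
side [('jar', [0.6603, -0.0508, 0.2088], 0.59), ('dial_center', [0.5928, -0.01, 0.0853], 0.86), ('needle_tip', [0.643, 0.4693, 0.037], 0.25), ('zero_mark', [0.5474, -0.0208, 0.081], 0.7)]
top [('jar', [0.6798, -0.086, 0.1462], 0.64), ('knob_grip', [0.5451, -0.1409, 0.1237], 0.69), ('dial_center', [0.5799, -0.0565, 0.0973], 0.66), ('zero_mark', [0.5493, -0.0151, 0.0797], 0.91)]
wrist [('jar', [0.6733, -0.0601, 0.2131], 0.73), ('knob_grip', [0.5526, -0.1425, 0.1163], 0.88), ('dial_center', [0.6067, -0.1051, 0.0998], 0.66), ('needle_tip', [0.5501, -0.0222, 0.0813], 0.51), ('zero_mark', [0.5475, -0.0258, 0.078], 0.55)]
slide [0.595 0.744 0.332] turn -1.027 tcp [ 0.6671 -0.0766  0.3297] rpy [ 180.    -0.  -101.4] t 9.7667
[ 10.   17.8   9.9   0.  -82.1 -21.5]
```

View pics/c3.png

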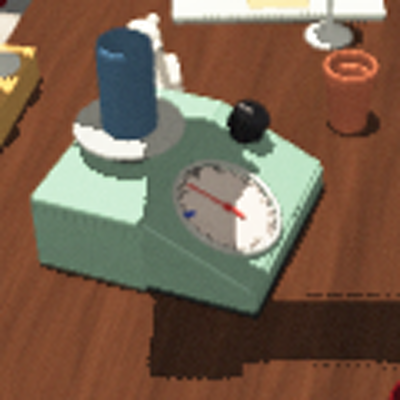

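The jar stands upright at the plate's centre. The pointer still points up the slope, and the blue zero mark is at about crop (188,213), anticlockwise of it. I go over the knob at yaw 171, with the camera side away from the jar.

{"op": "send_rows", "data": {"moves": [{"slide": [0.12, 0.15, 0], "turn": 0.07, "gripper": 1}, {"slide": [0.24, 0.3, 0], "turn": 0.15, "gripper": 1}, {"slide": [0.36, 0.45, 0], "turn": 0.22, "gripper": 0.8}, {"slide": [0.48, 0.6, 0], "turn": 0.3, "gripper": 0.68}, {"slide": [0.6, 0.74, 0], "turn": 0.37, "gripper": 0.68}]}}

```text
time_s: 10.18
tcp_pos: [0.5391, -0.1433, 0.3299]
eef_rot: [-180.0, 0.0, -135.1]
contact_force: [0.2, -0.5, 0.1]
gripper_width: 0.0728
gripper_force: 0.0
```

{"op": "send_rows", "data": {"moves": [{"slide": [0, 0, 0], "turn": 0.075, "gripper": 0.68}, {"slide": [0, 0, 0], "turn": 0.15, "gripper": 0.68}, {"slide": [0, 0, 0], "turn": 0.225, "gripper": 0.68}, {"slide": [0, 0, 0], "turn": 0.3, "gripper": 0.68}, {"slide": [0, 0, 0], "turn": 0.375, "gripper": 0.68}]}}

```text
time_s: 10.6
tcp_pos: [0.5404, -0.1429, 0.33]
eef_rot: [-180.0, 0.0, -168.8]
contact_force: [0.0, 0.2, 0.3]
gripper_width: 0.0591
gripper_force: 0.0
```

{"op": "send_rows", "data": {"moves": [{"slide": [0, 0, 0.1], "turn": 0.07, "gripper": 0.68}, {"slide": [0, 0, 0.2], "turn": 0.15, "gripper": 0.68}, {"slide": [0, 0, 0.3], "turn": 0.22, "gripper": 0.68}, {"slide": [0, 0, 0.3], "turn": 0.225, "gripper": 0.68}, {"slide": [0, 0, 0.3], "turn": 0.225, "gripper": 0.68}]}}

```text
time_s: 11.02
tcp_pos: [0.5402, -0.143, 0.2846]
eef_rot: [-180.0, -0.1, 171.5]
contact_force: [0.2, -0.6, 1.3]
gripper_width: 0.0593
gripper_force: 0.0
```

```bash
python3 - <<'E'
from h import *
d=optics.capture('wrist'); cv2.imwrite('pics/w4.png',d['img'][:,:,::-1]); np.savez('w4.npz',**d)
for n in("knob_grip","dial_center","needle_tip","zero_mark"): print(n,[(np.round(r["location"],4).tolist(),round(r["p"],2)) for r in optics.look_for('wrist',n)[:2]])
K=KN@scaleR(-9).T-scaleR(-9)@KG+[.5434,-.1406,.115]
print(bb(proj(d,K)),d['origin'],d['attitude']); go(.5434,-.1406,.2,171)
E
```

```text
knob_grip [([0.541, -0.1407, 0.1209], 0.95)]
dial_center [([0.5632, -0.0779, 0.0897], 0.62), ([0.708, 0.3351, 0.0017], 0.31)]
needle_tip [([0.5517, -0.0247, 0.0812], 0.45)]
zero_mark [([0.5505, -0.0222, 0.0784], 0.64)]
[304.03631055 167.78273056 339.95527027 206.16886925] [ 0.46069352 -0.1311191   0.44356308] [1.62669043e+02 1.61175736e-02 8.14914571e+01]
slide [-0.013  0.017  0.572] turn 0.004 tcp [ 0.541  -0.1429  0.2858] rpy [1.800e+02 1.000e-01 1.714e+02] t 11.2667
```

View pics/w4.png

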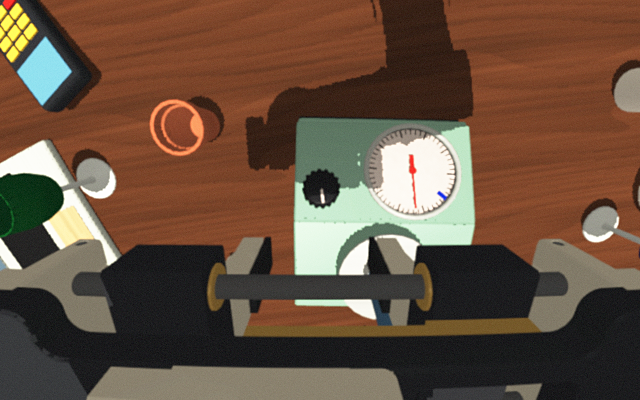

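The view is clear: knob at (322,188) as predicted, pointer from hub (412,171) to tip (415,207), blue zero mark at (442,196).

```bash
cat >> h.py <<'E'
YAW=-9.3; T=scaleR(YAW); KW=np.array([.543,-.141,.1145])
def plane(d,uv,off):  # pixel -> (right, up-slope) coords on panel plane `off` proud, from knob axis, mm
    R=Ro.from_euler('xyz',d["attitude"],degrees=True).as_matrix()
    u=cv2.undistortPoints(np.array(uv,float).reshape(-1,1,2),d["intrinsics"],d["dist"])[:,0]
    r=np.c_[u,np.ones(len(u))]@R.T; n=T@nz; P=KW+n*(off-.029); o=np.asarray(d["origin"])
    X=o+r*(((P-o)@n)/(r@n))[:,None]-P
    return X@T@B[:,[1,0]]*[-1000,1000]
def dial(d):
    h,s,v=np.moveaxis(hsv(d),2,0); yy,xx=np.mgrid[:400,:640]
    def pts(m):
        p=plane(d,np.c_[xx[m],yy[m]],.008); return p[(p[:,0]<-40)&(p[:,0]>-180)&(abs(p[:,1])<70)]
    red=pts(((h<8)|(h>172))&(s>150)&(v>90)); blue=pts((h>110)&(h<130)&(s>120)&(v>60))
    b=np.median(blue,0); c=DC
    q=red-c; rr=np.hypot(*q.T); k=(rr>18)&(rr<55); 
    an=np.median(np.arctan2(q[k,0],q[k,1])); ab=np.arctan2(*(b-c))
    print("red",len(red),"k",k.sum(),"rmax",rr.max().round(1),"blue",len(blue),"r",np.hypot(*(b-c)).round(1),
      "pointer cw %.3f zero cw %.3f diff %.3f rad -> knob %.1f deg ccw"%(an,ab,an-ab,np.degrees((an-ab)/.4)))
DC=np.array([-116.,0.])
E
python3 - <<'E'
from h import *
import h
d=dict(np.load('w4.npz'))
print(plane(d,[(412,171),(442,196),(415,207),(369,171),(460,171),(414,127),(414,217)],.008).round(1))
p=plane(d,[(369,171),(460,171),(414,127),(414,217)],.0095)
h.DC=plane(d,[(412,171)],.008)[0]; dial(d)
im=d["img"][120:225,360:470]; cv2.imwrite('pics/w4c.png',cv2.resize(im,None,fx=5,fy=5,interpolation=2)[:,:,::-1])
E
```

```text
[[-117.4  -26. ]
 [-155.5    6.3]
 [-119.7   21. ]
 [ -61.3  -25.1]
 [-181.3  -27.2]
 [-122.4  -86.2]
 [-118.    33.8]]
red 112 k 34 rmax 45.8 blue 34 r 49.1 pointer cw -0.044 zero cw -0.888 diff 0.844 rad -> knob 120.9 deg ccw
```

View pics/w4c.png

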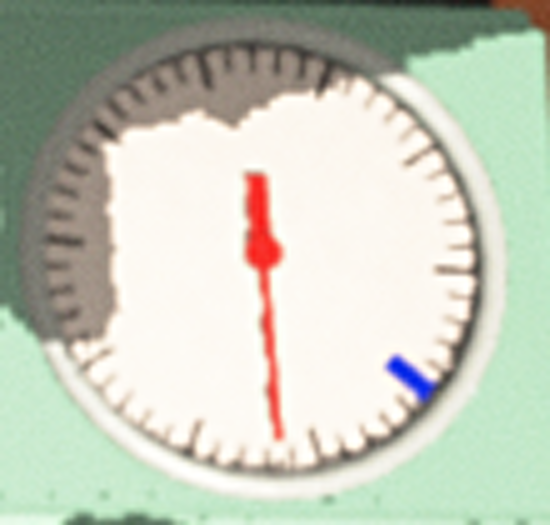

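```bash
sed -i 's/^DC=.*/DC=np.array([-117.2,-26.])/' h.py; python3 -c "
from h import *
go(.542,-.141,.1,150.7)"
```

```text
slide [-0.003  0.013  1.239] turn 0.23 tcp [ 0.541  -0.1429  0.2858] rpy [1.800e+02 1.000e-01 1.714e+02] t 11.2667
```

{"op": "send_rows", "data": {"moves": [{"slide": [0, 0.01, 0.1], "turn": 0.06, "gripper": 0.7}, {"slide": [-0.01, 0.01, 0.25], "turn": 0.12, "gripper": 0.7}, {"slide": [-0.01, 0.01, 0.4], "turn": 0.18, "gripper": 0.7}, {"slide": [-0.01, 0.01, 0.55], "turn": 0.23, "gripper": 0.7}, {"slide": [-0.01, 0.01, 0.65], "turn": 0.23, "gripper": 0.7}]}}

```text
time_s: 11.68
tcp_pos: [0.5417, -0.1415, 0.1858]
eef_rot: [-180.0, -0.1, 150.4]
contact_force: [-1.0, 0.7, 0.2]
gripper_width: 0.0616
gripper_force: 0.0
```

```bash
python3 -c "
from h import *
go(.542,-.141,.1,150.7)"
```

```text
slide [-0.001  0.004  0.572] turn -0.004 tcp [ 0.5417 -0.1415  0.1858] rpy [-1.800e+02 -1.000e-01  1.504e+02] t 11.6833
```

{"op": "send_rows", "data": {"moves": [{"slide": [0, 0, 0.12], "turn": 0, "gripper": 0.7}, {"slide": [0, 0, 0.24], "turn": 0, "gripper": 0.7}, {"slide": [0, 0, 0.36], "turn": 0, "gripper": 0.7}, {"slide": [0, 0, 0.48], "turn": 0, "gripper": 0.7}, {"slide": [0, 0, 0.57], "turn": 0, "gripper": 0.7}]}}

```text
time_s: 12.1
tcp_pos: [0.5422, -0.1415, 0.1009]
eef_rot: [-180.0, -0.0, 150.7]
contact_force: [-0.1, -0.7, 0.3]
gripper_width: 0.0616
gripper_force: 0.0
```

{"op": "send_rows", "data": {"newtons": 12, "moves": [{"slide": [0, 0, 0], "turn": 0, "gripper": 0.6}, {"slide": [0, 0, 0], "turn": 0, "gripper": 0.3}, {"slide": [0, 0, 0], "turn": 0, "gripper": 0.3}, {"slide": [0, 0, 0], "turn": 0, "gripper": 0.3}, {"slide": [0, 0, 0], "turn": 0, "gripper": 0.3}]}}

```text
time_s: 12.52
tcp_pos: [0.5434, -0.1412, 0.103]
eef_rot: [179.9, 0.1, 150.6]
contact_force: [1.7, 2.5, 0.7]
gripper_width: 0.0437
gripper_force: 11.7
```

{"op": "send_rows", "data": {"moves": [{"slide": [0, 0, 0], "turn": -0.07, "gripper": 0.3}, {"slide": [0, 0, 0], "turn": -0.14, "gripper": 0.3}, {"slide": [0, 0, 0], "turn": -0.21, "gripper": 0.3}, {"slide": [0, 0, 0], "turn": -0.28, "gripper": 0.3}, {"slide": [0, 0, 0], "turn": -0.35, "gripper": 0.3}]}}

```text
time_s: 12.93
tcp_pos: [0.5427, -0.1424, 0.1032]
eef_rot: [-179.9, 0.1, -177.6]
contact_force: [-0.8, -4.5, 4.3]
gripper_width: 0.0424
gripper_force: 12.4
```

{"op": "send_rows", "data": {"moves": [{"slide": [0, 0, 0], "turn": -0.05, "gripper": 0.3}, {"slide": [0, 0, 0], "turn": -0.1, "gripper": 0.3}, {"slide": [0, 0, 0], "turn": -0.13, "gripper": 0.3}, {"slide": [0, 0, 0], "turn": -0.13, "gripper": 0.3}, {"slide": [0, 0, 0], "turn": -0.13, "gripper": 0.3}]}}

```text
time_s: 13.35
tcp_pos: [0.5426, -0.1429, 0.1035]
eef_rot: [-179.9, 0.1, -166.2]
contact_force: [-2.3, -4.5, 6.1]
gripper_width: 0.0435
gripper_force: 12.8
```

```bash
python3 -c "
from h import *
d=optics.capture('wrist'); np.savez('w5.npz',**d); dial(d); go(.5415,-.141,.1,150.7)
print(get_state()['contact_force'],get_state()['gripper_width'])"
```

```text
Traceback (most recent call last):
  File "h.py", line 37, in dial
    red=pts(((h<8)|(h>172))&(s>150)&(v>90)); blue=pts((h>110)&(h<130)&(s>120)&(v>60))
                                                  ~~~^^^^^^^^^^^^^^^^^^^^^^^^^^^^^^^^
  File "h.py", line 36, in pts
    p=plane(d,np.c_[xx[m],yy[m]],.008); return p[(p[:,0]<-40)&(p[:,0]>-180)&(abs(p[:,1])<70)]
  File "h.py", line 29, in plane
    u=cv2.undistortPoints(np.array(uv,float).reshape(-1,1,2),d["intrinsics"],d["dist"])[:,0]
      ~~~~~~~~~~~~~~~~~~~^^^^^^^^^^^^^^^^^^^^^^^^^^^^^^^^^^^^^^^^^^^^^^^^^^^^^^^^^^^^^^
cv2.error: OpenCV(4.12.0) /io/opencv/modules/calib3d/src/undistort.dispatch.cpp:347: error: (-215:Assertion failed) CV_IS_MAT(_src) && CV_IS_MAT(_dst) && (_src->rows == 1 || _src->cols == 1) && (_dst->rows == 1 || _dst->cols == 1) && _src->cols + _src->rows - 1 == _dst->rows + _dst->cols - 1 && (CV_MAT_TYPE(_src->type) == CV_32FC2 || CV_MAT_TYPE(_src->type) == CV_64FC2) && (CV_MAT_TYPE(_dst->type) == CV_32FC2 || CV_MAT_TYPE(_dst->type) == CV_64FC2) in function 'cvUndistortPointsInternal'
```

{"op": "send_rows", "data": {"moves": [{"slide": [0, 0, 0], "turn": 0, "gripper": 0.7}, {"slide": [0, 0, 0], "turn": 0, "gripper": 0.7}, {"slide": [0, 0, 0], "turn": 0, "gripper": 0.7}, {"slide": [0, 0, -0.15], "turn": 0, "gripper": 0.7}, {"slide": [0, 0, -0.4], "turn": 0, "gripper": 0.7}]}}

```text
time_s: 13.82
tcp_pos: [0.5394, -0.1411, 0.1585]
eef_rot: [179.9, -0.4, -166.2]
contact_force: [1.0, 0.2, 0.1]
gripper_width: 0.0608
gripper_force: 0.0
```

{"op": "send_rows", "data": {"moves": [{"slide": [0, 0, -0.2], "turn": 0.07, "gripper": 0.7}, {"slide": [0, 0, -0.4], "turn": 0.14, "gripper": 0.7}, {"slide": [0, 0, -0.5], "turn": 0.21, "gripper": 0.7}, {"slide": [0, 0, -0.5], "turn": 0.26, "gripper": 0.7}, {"slide": [0, 0, -0.5], "turn": 0.26, "gripper": 0.7}]}}

```text
time_s: 14.23
tcp_pos: [0.5427, -0.1412, 0.238]
eef_rot: [179.9, 0.1, 170.2]
contact_force: [1.0, 0.3, -0.3]
gripper_width: 0.0612
gripper_force: 0.0
```

```bash
python3 -c "
from h import *
d=optics.capture('wrist'); dial(d); cv2.imwrite('pics/w6.png',d['img'][:,:,::-1]); go(.542,-.141,.1,150.7)"
```

```text
red 160 k 53 rmax 47.0 blue 49 r 49.3 pointer cw -0.292 zero cw -0.892 diff 0.600 rad -> knob 86.0 deg ccw
slide [0.002 0.001 0.913] turn 0.22 tcp [ 0.5421 -0.1412  0.2369] rpy [180.    0.  170.5] t 14.2833
```

{"op": "send_rows", "data": {"moves": [{"slide": [0, 0, 0.1], "turn": 0.07, "gripper": 0.7}, {"slide": [0, 0, 0.2], "turn": 0.14, "gripper": 0.7}, {"slide": [0, 0, 0.35], "turn": 0.21, "gripper": 0.7}, {"slide": [0, 0, 0.5], "turn": 0.24, "gripper": 0.7}, {"slide": [0, 0, 0.6], "turn": 0.24, "gripper": 0.7}]}}

```text
time_s: 14.7
tcp_pos: [0.5406, -0.1413, 0.1437]
eef_rot: [-179.9, -0.2, 148.8]
contact_force: [-1.3, 0.2, 0.0]
gripper_width: 0.0614
gripper_force: 0.0
```

{"op": "send_rows", "data": {"newtons": 20, "moves": [{"slide": [0, 0, 0.15], "turn": 0, "gripper": 0.7}, {"slide": [0, 0, 0.31], "turn": 0, "gripper": 0.7}, {"slide": [0, 0, 0.31], "turn": 0, "gripper": 0.6}, {"slide": [0, 0, 0.31], "turn": 0, "gripper": 0.3}, {"slide": [0, 0, 0.31], "turn": 0, "gripper": 0.3}]}}

```text
time_s: 15.12
tcp_pos: [0.5427, -0.1416, 0.1009]
eef_rot: [-180.0, 0.0, 148.9]
contact_force: [0.9, 2.6, -1.7]
gripper_width: 0.0466
gripper_force: 1.5
```

{"op": "send_rows", "data": {"moves": [{"slide": [0, 0, 0], "turn": 0, "gripper": 0.3}, {"slide": [0, 0, 0], "turn": 0, "gripper": 0.3}, {"slide": [0, 0, 0], "turn": -0.07, "gripper": 0.3}, {"slide": [0, 0, 0], "turn": -0.14, "gripper": 0.3}, {"slide": [0, 0, 0], "turn": -0.21, "gripper": 0.3}]}}

```text
time_s: 15.53
tcp_pos: [0.5426, -0.1418, 0.1017]
eef_rot: [-180.0, 0.1, 168.0]
contact_force: [-1.0, -1.3, 1.7]
gripper_width: 0.0417
gripper_force: 19.8
```

{"op": "send_rows", "data": {"moves": [{"slide": [0, 0, 0], "turn": -0.07, "gripper": 0.3}, {"slide": [0, 0, 0], "turn": -0.14, "gripper": 0.3}, {"slide": [0, 0, 0], "turn": -0.21, "gripper": 0.3}, {"slide": [0, 0, 0], "turn": -0.28, "gripper": 0.3}, {"slide": [0, 0, 0], "turn": -0.34, "gripper": 0.3}]}}

```text
time_s: 15.95
tcp_pos: [0.5424, -0.1434, 0.1027]
eef_rot: [-179.8, 0.0, -161.4]
contact_force: [-2.6, -7.0, 6.4]
gripper_width: 0.0437
gripper_force: 21.5
```

{"op": "send_rows", "data": {"moves": [{"slide": [0, 0, 0], "turn": 0, "gripper": 0.3}, {"slide": [0, 0, 0], "turn": 0, "gripper": 0.7}, {"slide": [0, 0, 0], "turn": 0, "gripper": 0.7}, {"slide": [0, 0, 0], "turn": 0, "gripper": 0.7}, {"slide": [0, 0, -0.2], "turn": 0, "gripper": 0.7}]}}

```text
time_s: 16.37
tcp_pos: [0.5389, -0.1412, 0.126]
eef_rot: [179.8, -0.4, -161.8]
contact_force: [0.1, -0.5, -1.3]
gripper_width: 0.0602
gripper_force: 0.0
```

{"op": "send_rows", "data": {"moves": [{"slide": [0, 0, -0.2], "turn": 0, "gripper": 0.7}, {"slide": [0, 0, -0.4], "turn": 0.07, "gripper": 0.7}, {"slide": [0, 0, -0.6], "turn": 0.14, "gripper": 0.7}, {"slide": [0, 0, -0.7], "turn": 0.21, "gripper": 0.7}, {"slide": [0, 0, -0.7], "turn": 0.28, "gripper": 0.7}]}}

```text
time_s: 16.78
tcp_pos: [0.5443, -0.1416, 0.2401]
eef_rot: [180.0, 0.4, 172.8]
contact_force: [0.8, 0.2, -0.2]
gripper_width: 0.0614
gripper_force: 0.0
```

```bash
python3 -c "
from h import *
d=optics.capture('wrist');d=optics.capture('wrist'); dial(d); cv2.imwrite('pics/w7.png',d['img'][:,:,::-1]); go(.542,-.141,.1,150.7)"
```

```text
red 161 k 50 rmax 46.8 blue 45 r 48.6 pointer cw -0.586 zero cw -0.882 diff 0.296 rad -> knob 42.4 deg ccw
slide [0.006 0.    0.91 ] turn 0.248 tcp [ 0.5426 -0.1413  0.2364] rpy [1.80e+02 1.00e-01 1.73e+02] t 16.8833
```

{"op": "send_rows", "data": {"moves": [{"slide": [0, 0, 0.1], "turn": 0.07, "gripper": 0.7}, {"slide": [0, 0, 0.2], "turn": 0.14, "gripper": 0.7}, {"slide": [0, 0, 0.35], "turn": 0.21, "gripper": 0.7}, {"slide": [0, 0, 0.5], "turn": 0.27, "gripper": 0.7}, {"slide": [0, 0, 0.6], "turn": 0.27, "gripper": 0.7}]}}

```text
time_s: 17.3
tcp_pos: [0.5407, -0.1413, 0.1425]
eef_rot: [-179.9, -0.2, 148.7]
contact_force: [0.3, -0.1, -1.1]
gripper_width: 0.0614
gripper_force: 0.0
```

{"op": "send_rows", "data": {"moves": [{"slide": [0, 0, 0.15], "turn": 0, "gripper": 0.7}, {"slide": [0, 0, 0.31], "turn": 0, "gripper": 0.7}, {"slide": [0, 0, 0.31], "turn": 0, "gripper": 0.6}, {"slide": [0, 0, 0.31], "turn": 0, "gripper": 0.3}, {"slide": [0, 0, 0.31], "turn": 0, "gripper": 0.3}]}}

```text
time_s: 17.72
tcp_pos: [0.5428, -0.1416, 0.0995]
eef_rot: [-180.0, 0.0, 148.9]
contact_force: [1.2, 4.0, -1.3]
gripper_width: 0.0464
gripper_force: 2.3
```

{"op": "send_rows", "data": {"moves": [{"slide": [0, 0, 0], "turn": 0, "gripper": 0.3}, {"slide": [0, 0, 0], "turn": 0, "gripper": 0.3}, {"slide": [0, 0, 0], "turn": -0.07, "gripper": 0.3}, {"slide": [0, 0, 0], "turn": -0.14, "gripper": 0.3}, {"slide": [0, 0, 0], "turn": -0.21, "gripper": 0.3}]}}

```text
time_s: 18.13
tcp_pos: [0.5426, -0.1418, 0.1002]
eef_rot: [-180.0, 0.1, 168.0]
contact_force: [-1.3, -0.5, 0.9]
gripper_width: 0.0413
gripper_force: 19.9
```

{"op": "send_rows", "data": {"moves": [{"slide": [0, 0, 0], "turn": -0.07, "gripper": 0.3}, {"slide": [0, 0, 0], "turn": -0.14, "gripper": 0.3}, {"slide": [0, 0, 0], "turn": -0.21, "gripper": 0.3}, {"slide": [0, 0, 0], "turn": -0.28, "gripper": 0.3}, {"slide": [0, 0, 0], "turn": -0.33, "gripper": 0.3}]}}

```text
time_s: 18.55
tcp_pos: [0.5424, -0.1435, 0.1012]
eef_rot: [-179.8, 0.0, -162.2]
contact_force: [-4.1, -8.5, 10.5]
gripper_width: 0.0435
gripper_force: 21.8
```

{"op": "send_rows", "data": {"moves": [{"slide": [0, 0, 0], "turn": 0, "gripper": 0.3}, {"slide": [0, 0, 0], "turn": 0, "gripper": 0.7}, {"slide": [0, 0, 0], "turn": 0, "gripper": 0.7}, {"slide": [0, 0, 0], "turn": 0, "gripper": 0.7}, {"slide": [0, 0, -0.2], "turn": 0, "gripper": 0.7}]}}

```text
time_s: 18.97
tcp_pos: [0.5389, -0.1412, 0.1245]
eef_rot: [179.8, -0.4, -162.7]
contact_force: [0.1, 0.8, -0.6]
gripper_width: 0.0603
gripper_force: 0.0
```

{"op": "send_rows", "data": {"moves": [{"slide": [0, 0, -0.2], "turn": 0, "gripper": 0.7}, {"slide": [0, 0, -0.4], "turn": 0.07, "gripper": 0.7}, {"slide": [0, 0, -0.6], "turn": 0.14, "gripper": 0.7}, {"slide": [0, 0, -0.7], "turn": 0.21, "gripper": 0.7}, {"slide": [0, 0, -0.7], "turn": 0.28, "gripper": 0.7}]}}

```text
time_s: 19.38
tcp_pos: [0.5444, -0.1416, 0.2387]
eef_rot: [180.0, 0.4, 171.9]
contact_force: [1.4, 0.4, -0.5]
gripper_width: 0.0615
gripper_force: 0.0
```

```bash
python3 -c "
from h import *
for i in range(3): d=optics.capture('wrist'); dial(d)
im=d['img'];uv=(400,190); cv2.imwrite('pics/w8.png',cv2.resize(im[60:360,250:650],None,fx=2,fy=2,interpolation=2)[:,:,::-1]); go(.542,-.141,.1,150.7)
s=optics.capture('side');h,s_,v=np.moveaxis(hsv(s),2,0); print(bbox((h>95)&(h<125)&(s_>110),(280,180),20))"
```

```text
red 156 k 43 rmax 46.9 blue 22 r 52.5 pointer cw -0.869 zero cw -0.881 diff 0.012 rad -> knob 1.7 deg ccw
red 159 k 45 rmax 47.3 blue 27 r 52.1 pointer cw -0.874 zero cw -0.891 diff 0.018 rad -> knob 2.5 deg ccw
red 154 k 45 rmax 47.2 blue 29 r 52.0 pointer cw -0.871 zero cw -0.888 diff 0.018 rad -> knob 2.5 deg ccw
slide [0.001 0.002 0.893] turn 0.241 tcp [ 0.5421 -0.1413  0.2339] rpy [180.    0.  172.4] t 19.5333
(array([268.5, 158.5, 285.5, 191.5]), np.int32(388))
```

View pics/w8.png

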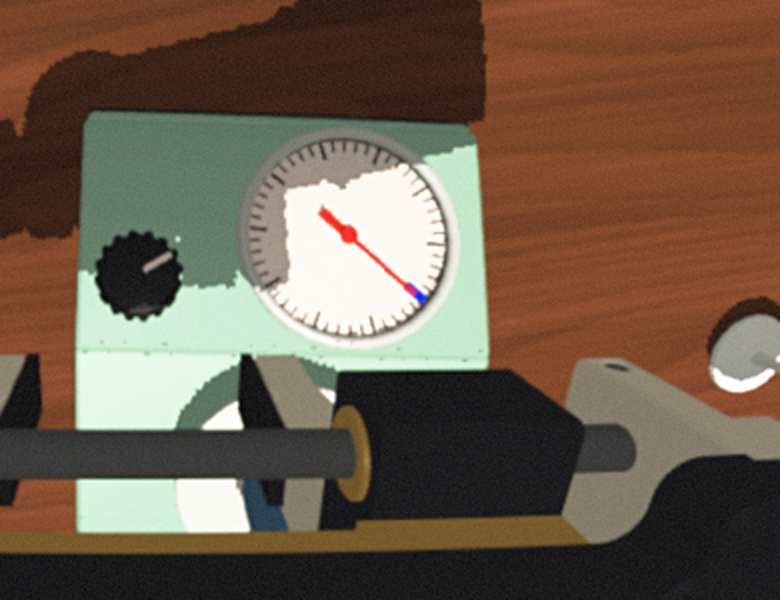

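The pointer tip lies on the blue mark at crop (415,292), about 0.02 rad or 1 mm off. The jar hasn't moved and nothing is being touched, so I hand in.

```bash
python3 -c "
from h import *
print(order.close_job())"
```

```text
the job is handed in; nothing more can be done
None
```

The blue jar stands upright in the middle of the plate, and the red pointer's tip rests on the blue zero mark, about 1 mm off by camera measurement. The job is handed in, but the verdict was not shown to me.

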